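# Weigh a filament spool on the sprung hook scale

## Task

Weigh the small spool that stands upright in the wooden cradle: hang it by its bore on the hook of the sprung scale, lowering it gently until the spring carries its whole weight before you let go, so that the hook neither drops nor springs up nor is pushed down to its stop. Let it hang free and still for about two seconds, then lift it off the hook and set it back in its cradle, and leave the other things where they are.

Things in the scene. Friction and masses are not known exactly. Their poses are not given: they have to be found in the camera images.
- spool_center (a point): Centre of the small spool: 160 mm diameter, 56 mm wide over its two flat black flanges, open bore 52 mm in diameter; its mass, 0.2 to 0.95 kg, differs from run to run. It stands on edge; grip it from above across both flanges at the top of the rim. The point lies on the bore axis half-way along; x is the bore axis (either way round); it may be turned about x.
- hook_seat (a point): Seat of the hook: middle of the top face of its level strip (22 mm wide, 5 mm thick), on which the bore comes to rest; the spool's centre is then 24 mm below this point. It moves with the hook; unloaded it is 245 mm above the bench. x runs along the strip from the free end to the post, z up. The spool sits between lip and collar with 7 mm to spare at either side.
- hook_lip (a point): Top of the lip at the hook's upturned free end, over which the bore must pass: 38 mm on the -x side of the seat, 14 mm higher, 6 mm thick, as wide as the strip. A like collar, 30 mm wide, stands 14 mm high from 35 to 40 mm on the +x side of the seat. Nothing of the unloaded scale is higher.
- hook (a joint): How far the hook has sunk, in m: 0 unloaded, grows downwards, stop at 0.115. The spring yields 10 mm per newton (after 0.1 N preload), lightly damped; the spool sinks it 20 to 94 mm, by its unknown mass.
- scale: The scale, fixed to the bench: grey foot 110 x 110 mm, aluminium housing 46 mm wide and 122 mm high into which the hook's post sinks, behind it a graduated strip 199 mm high. Origin on the bench under the post's axis, 80 mm on the +x side of the hook's seat; x is parallel to the hook's strip.
- cradle_center (a point): Where the spool's centre is when it rests in the cradle, 97 mm above the bench; x is the direction of its bore axis. The cradle is fixed: plywood base 85 x 125 mm, two round rails parallel to x, 92 mm apart; cheeks at the rail ends, up to 40 mm above the bench, leave the spool 5 mm to spare at either side along x.
- nut_jar: Clear screw jar with a dark lid, 54 mm wide, 62 mm high; bystander. Origin: centre of its underside.
- pliers: Red-handled pliers lying flat, 169 mm long, 16 mm high; bystander. Origin: centre of the underside.
- cutter: Snap-off cutter lying flat, 140 mm long, 14 mm high; bystander. Origin: centre of the underside.
- offcut_0: Wooden offcut, 45 x 90 x 30 mm; bystander. Origin: centre of the underside.
Things that resemble listed ones, but are neither listed nor needed, are in the scene too. Of the things that look like the part that bears cradle_center, the largest one is meant.

How it is judged:
By the outcome, as a careful person would: the job done as asked, in the order asked, and still so for the second after the job is handed in, with the robot touching nothing.
It also fails if it takes over 72 s, if anything falls off the work surface, if the arm or the gripper's body presses on something with over 40 N, if the wrist force passes 120 N, or if a joint passes its speed limit or range.

## Robot

A 7-joint arm with a two-finger parallel gripper is mounted at the origin on a cart in front of the work surface, level with it; the furniture and walls round the work are solid. World frame = base frame: x ahead of the robot, y to its left, z up, the work surface at z = 0. Lengths are in m, angles in rad, forces in N, time in s.
With the tool pointing down it reaches from about 0.4 to 0.85 m from the base axis. Payload 10.4 kg.
Tool frame: the origin (TCP) lies between the finger pads; the fingertips stand 19 mm ahead of it and the grasp point (between the pads) is the TCP; x points along the fingers, y is the direction in which the jaws open and shut, and the axes are right-handed (so a half turn about x gives the same grasp; the last joint's range is limited). The gripper opens to 87 mm and grips with 3 to 60 N. Pads are 19 mm wide; open, the fingers measure 117 mm over their backs; the gripper's body (75 mm by 190 mm) begins 51 mm behind the grasp point.
Start: joints at [1.138, 0.332, -0.065, 1.46, 0.022, 1.35, -0.088], TCP at [0.249, -0.573, 0.242] pointing down, gripper open.
Joint ranges: [-2.6, 2.6], [-0.5, 2.12], [-1.47, 1.34], [0.16, 2.42], [-1.27, 4.41], [0.06, 2.06], [-2.6, 2.6]. Speed limits (rad/s): [2.22, 2.22, 2.79, 2.79, 3.14, 3.14, 3.14].

## Interface

Orientations are given as a unit quaternion [x, y, z, w].
In Python, from bench import r gives the robot as it stands.
- The arm moves only by the tool drive_tool, never from a script. Its argument "motion" is a list of rows, each a list of 4 numbers: the shift along the tool's x, y, z in cm, then the turn about the tool's x in units of 5 degrees (1.0 is 5 degrees). In form: [[tx, ty, tz, twist], ...]. A call has 1 to 20 rows; each row is the pose to reach, as a shift and turn from the pose commanded when the call began, along the tool's axes at that moment; what a row does not reach only later rows make up. A row lasts 1/12 s, in which the tool goes at most 41.7 mm and 7.16 degrees, less where a joint would pass 70% of its speed; a pose out of reach is approached as far as the arm can. A call with a gripper value outside its range is refused whole. "grip" is the closure in counts, from 0 (fully open) to 255 (shut), set as the call begins (left out, the last holds). The fingers move at their own pace and stop on an object; "force" is the grip in N (left out, the last holds). Time passes only in rows, so rows that repeat a pose let the fingers close. It gives the time, the measured TCP pose, the force and the opening at its end, in the units of the state.
- r.read_state(): the state, without advancing time (a new reading comes with each control period).
- r.camera(name): name is "side" or "top" or "wrist"; returns the picture (480x640x3 uint8, red, green, blue); there is no depth.
- r.calibration(name): a dict with "fx", "fy", "cx", "cy" (pixels), "xyz" and "orientation" of the camera in the world. Camera axes: x right, y up, looking along -z (the intrinsics and any distortion apply to the point x, -y, -z); pixel columns grow to the right and rows downward; lengths in m; the calibration is good to about 2 mm. The wrist camera is an equidistant fisheye: a pixel r from the principal point sees the ray r / f radians off the axis. A picture is of the moment at which its call begins: read the wrist's pose just before it. calibration takes no time and is no camera call; for the wrist camera it gives the pose at the moment of the call.
- r.close_job(): hands the job in, once; it reports no verdict.
The state is a dict: "time": time; "joint_positions": joint angles; "joint_vel": joint speeds; "joint_torque": joint torques, N m; "ee_pos": TCP position; "eef_rot": TCP orientation; "ft_force": force on the tool from outside, world axes, zero at the start; "torque": the same for the moment, N m; "width": finger opening in m.
Only numpy, scipy, OpenCV 4.12 (cv2) and the standard library are available. Lean on these libraries where they do the work, as an engineer would, in place of code of your own. Each camera call takes 0.05 s, during which the arm holds its last target.

## Working session

There is one attempt and no reset: what is moved stays moved. The work goes in short steps, Python scripts to look and compute and a tool call to move; the robot and the scene stay as the last step left them, time stands still between calls to the robot, and variables do not carry over. Pictures are saved under pics/ and viewed, and the job is handed in when it is done.

Besides the shell and the picture viewer there is one more tool, called after "Request:" by a JSON object that holds its "name" and its "arguments". drive_tool: Moves the arm, as the interface text tells. Its arguments: {"type":"object","properties":{"motion":{"type":"array","items":{"type":"array","items":{"type":"number"}}},"grip":{"type":"number"},"force":{"type":"number"}},"required":["motion"]}

```bash
ls; mkdir -p pics; python3 - <<'E'
from bench import r
import cv2
s=r.read_state();print({k:s[k] for k in('time','ee_pos','eef_rot','width','ft_force')})
for n in('side','top','wrist'):
    c=r.calibration(n);print(n,c)
    cv2.imwrite(f'pics/{n}0.png',r.camera(n)[:,:,::-1])
E
```

```text
pics
{'time': 0.0, 'ee_pos': array([ 0.24885837, -0.57292937,  0.24075016]), 'eef_rot': array([-0.69219174, -0.14435072,  0.69243967, -0.14339029]), 'width': 0.08704117814023479, 'ft_force': array([ 0.02273119, -0.72112402, -0.47064128])}
side {'fx': 541.3116799599118, 'fy': 541.3116799599118, 'cx': 320.61107573565835, 'cy': 246.19592865496148, 'xyz': array([ 0.96958288, -0.39552431,  1.23586236]), 'orientation': array([0.25474096, 0.09313666, 0.35429943, 0.89493269])}
top {'fx': 603.268962073311, 'fy': 603.268962073311, 'cx': 312.381695636497, 'cy': 247.9389467599714, 'xyz': array([0.2899234 , 0.08176925, 1.40593832]), 'orientation': array([ 0.07174421, -0.0706682 , -0.69626812,  0.7106824 ])}
wrist {'fx': 371.64829954431775, 'fy': 371.64829954431775, 'cx': 320.6097487984579, 'cy': 242.36505880036586, 'xyz': array([ 0.31023661, -0.5461816 ,  0.38342576]), 'orientation': array([-0.10263674,  0.06818858, -0.54366834,  0.83020525])}
```

View pics/side0.png

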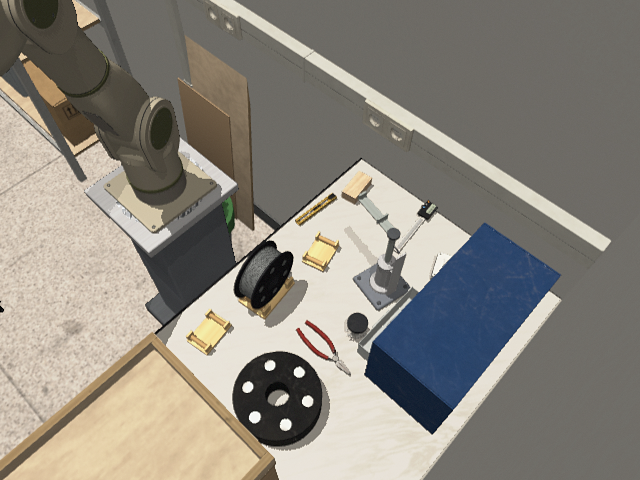

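View pics/top0.png

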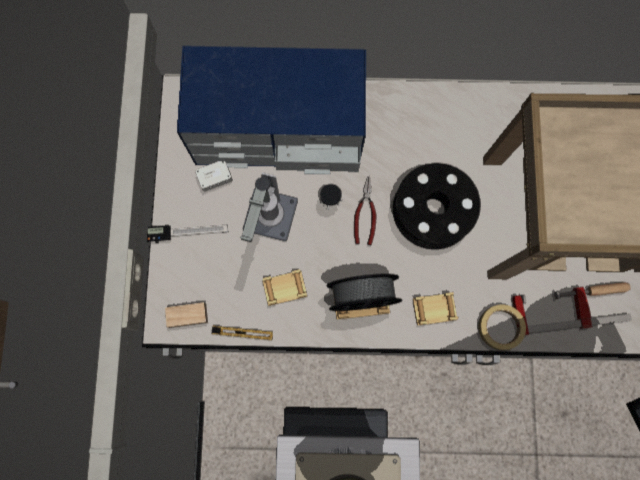

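View pics/wrist0.png

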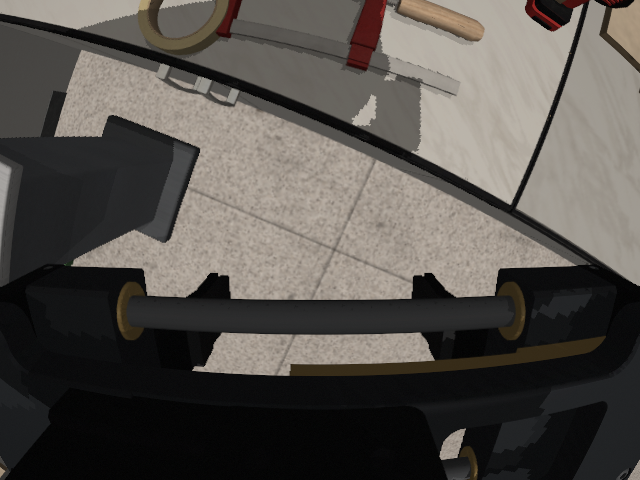

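```bash
python3 - <<'E'
import cv2
a=cv2.imread('pics/side0.png')[215:325,320:440];cv2.imwrite('pics/sz.png',cv2.resize(a,None,fx=5,fy=5,interpolation=2))
a=cv2.imread('pics/top0.png')[160:300,200:340];cv2.imwrite('pics/tz.png',cv2.resize(a,None,fx=4,fy=4,interpolation=2))
a=cv2.imread('pics/top0.png')[250:340,310:420];b=cv2.imread('pics/side0.png')[230:325,225:335]
cv2.imwrite('pics/sp.png',cv2.resize(cv2.vconcat([a,b[:, :110]]),None,fx=3,fy=3,interpolation=2))
E
```

```text
(no output)
```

View pics/sz.png

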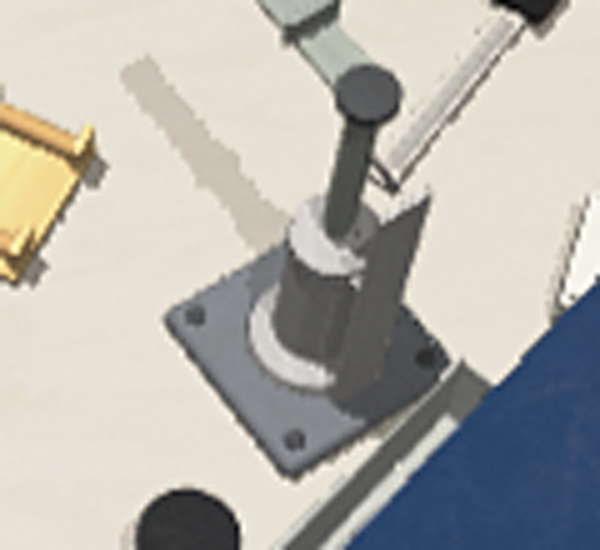

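View pics/tz.png

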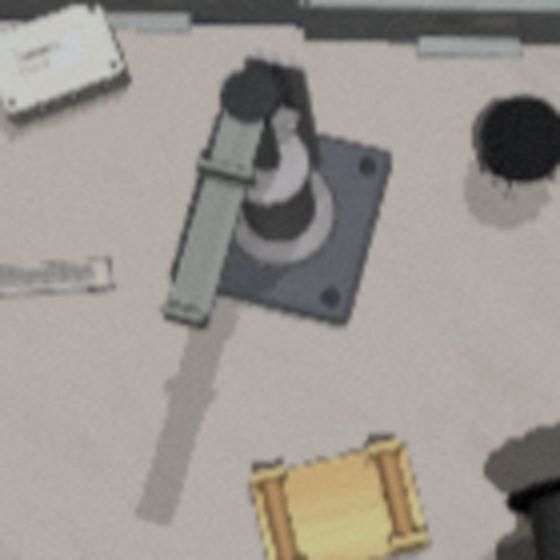

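View pics/sp.png

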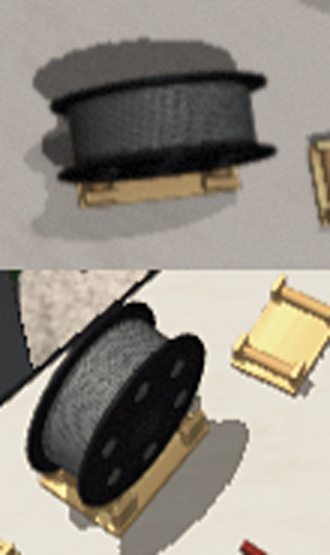

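```bash
cat > h.py <<'E'
import numpy as np, cv2
from scipy.spatial.transform import Rotation as R
from bench import r
def proj(n,P,c=None):
    c=c or r.calibration(n); q=R.from_quat(c['orientation']).inv().apply(np.atleast_2d(P)-c['xyz'])
    x,y,z=q[:,0],-q[:,1],-q[:,2]
    if n=='wrist':
        t=np.arctan2(np.hypot(x,y),z);h=np.hypot(x,y)+1e-12
        u=c['fx']*t*x/h;v=c['fy']*t*y/h
    else: u=c['fx']*x/z;v=c['fy']*y/z
    return np.c_[c['cx']+u,c['cy']+v]
def ray(n,px,c=None):
    c=c or r.calibration(n); px=np.atleast_2d(px).astype(float)
    u=(px[:,0]-c['cx'])/c['fx'];v=(px[:,1]-c['cy'])/c['fy']
    if n=='wrist':
        t=np.hypot(u,v)+1e-12;d=np.c_[np.sin(t)*u/t,-np.sin(t)*v/t,-np.cos(t)]
    else: d=np.c_[u,-v,-np.ones_like(u)]
    return c['xyz'],R.from_quat(c['orientation']).apply(d)
def onz(n,px,z,c=None):
    o,d=ray(n,px,c); return o+d*((z-o[2])/d[:,2])[:,None]
def tri(pa,pb,na='top',nb='side'):
    o1,d1=ray(na,pa);o2,d2=ray(nb,pb);d1=d1[0]/np.linalg.norm(d1);d2=d2[0]/np.linalg.norm(d2)
    s=np.linalg.lstsq(np.c_[d1,-d2],o2-o1,rcond=None)[0]
    a=o1+s[0]*d1;b=o2+s[1]*d2; return (a+b)/2,np.linalg.norm(a-b)
E
python3 - <<'E'
import cv2
a=cv2.imread('pics/top0.png')
c=a[175:245,235:285];cv2.imwrite('pics/t_hook.png',cv2.resize(c,None,fx=8,fy=8,interpolation=2))
c=a[265:325,315:415];cv2.imwrite('pics/t_spool.png',cv2.resize(c,None,fx=8,fy=8,interpolation=2))
b=cv2.imread('pics/side0.png')
c=b[180:250,345:415];cv2.imwrite('pics/s_hook.png',cv2.resize(c,None,fx=8,fy=8,interpolation=2))
E
```

```text
(no output)
```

View pics/t_hook.png

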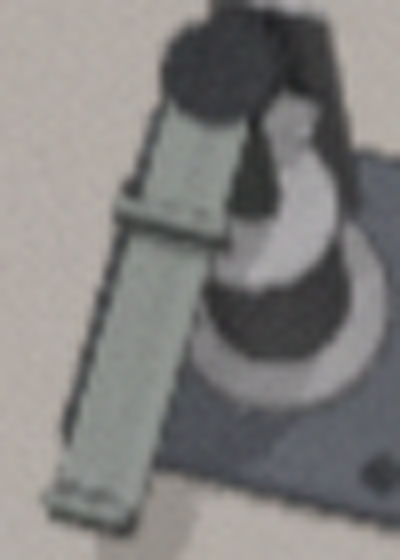

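View pics/t_spool.png

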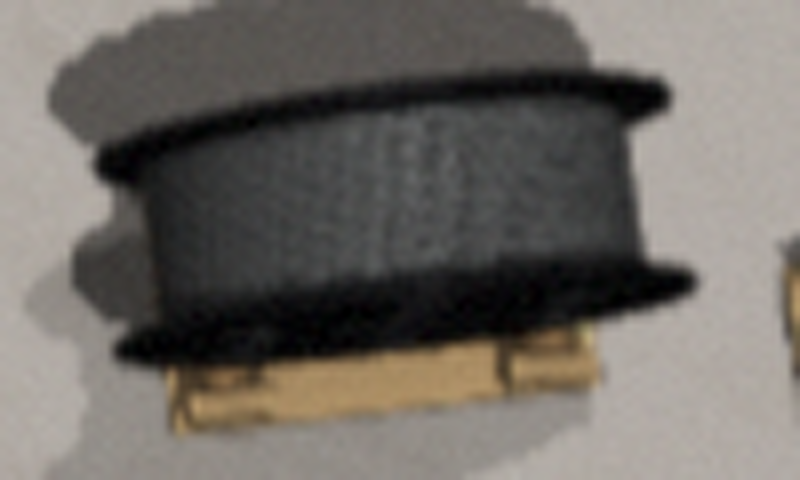

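View pics/s_hook.png

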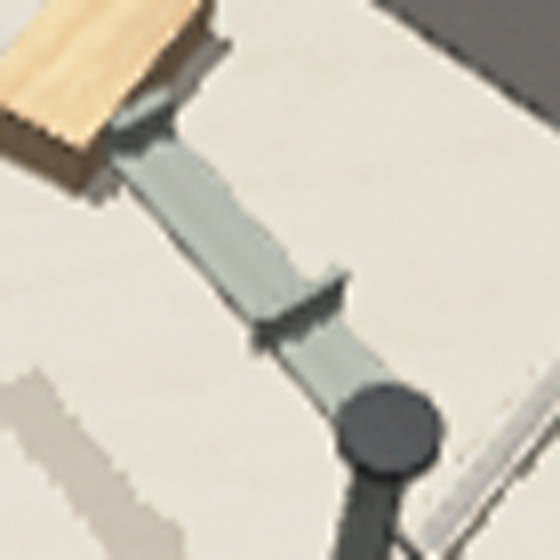

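```bash
python3 - <<'E'
from h import *
T=lambda p:np.array(p)/8-.44+[235,175]
S=lambda p:np.array(p)/8-.44+[345,180]
lt,ct,dt=T([95,503]),T([172,212]),T([222,70])
ls,cs,ds=S([148,110]),S([300,297]),S([390,428])
for a,b in((lt,ls),(ct,cs),(dt,ds)): print(tri(a,b))
L,C=onz('top',lt,.259)[0],onz('top',ct,.259)[0]
L2,C2=onz('side',ls,.259)[0],onz('side',cs,.259)[0]
for L,C in((L,C),(L2,C2)):
    d=(C-L)[:2];print(L,C,np.linalg.norm(d),np.degrees(np.arctan2(d[1],d[0])),'seat',(L+d.tolist().__add__([0])*np.array(38/75.5))[:2] if 0 else L[:2]+d*38/75.5)
print('disc',onz('top',dt,.25)[0],onz('side',ds,.25)[0])
P=lambda p:np.array(p)/8-.44+[315,265]
f=[P(p) for p in([97,163],[670,97],[117,350],[697,280])]
q=onz('top',np.array(f),.097);print(q)
print('centre',q.mean(0),np.linalg.norm(q[0]-q[1]),np.linalg.norm(q[2]-q[3]),(q[0]+q[1]-q[2]-q[3])/2)
d=q[0]-q[1]+q[2]-q[3];print('bore yaw',np.degrees(np.arctan2(-d[0],d[1])))
E
```

```text
(array([0.54455388, 0.21695733, 0.2586146 ]), np.float64(0.00541139912184857))
(array([0.61726671, 0.19950842, 0.25782385]), np.float64(0.001229821777606707))
(array([0.65819347, 0.18997263, 0.24570203]), np.float64(0.0020595422949916792))
[0.54270769 0.2147677  0.259     ] [0.61652017 0.19890444 0.259     ] 0.07549783998585997 -12.129111612504628 seat [0.57985834 0.20678354]
[0.54609004 0.21916759 0.259     ] [0.61800323 0.19935341 0.259     ] 0.07459294781382998 -15.404435267117798 seat [0.58228476 0.20919489]
disc [0.65612956 0.18877059 0.25      ] [0.6600762 0.1883651 0.25     ]
[[ 0.47566551  0.05356837  0.097     ]
 [ 0.49712753 -0.1032208   0.097     ]
 [ 0.42464356  0.04734173  0.097     ]
 [ 0.44692605 -0.11015839  0.097     ]]
centre [ 0.46109066 -0.02811727  0.097     ] 0.15825126576666454 0.1590685256106728 [0.05061172 0.00658211 0.        ]
bore yaw 7.9238370244913865
```

```bash
python3 - <<'E'
from h import *
print(tri((537,256),(155,338)),tri((528,95),(273,460)))
print('leg',onz('top',[(497,280),(490,163)],0.))
# cabinet near top edge
print('cab',tri((366,133),(430,432)), tri((182,130),(487,225)))
s=r.read_state();M=R.from_quat(s['eef_rot']).as_matrix();print(M.round(3),s['joint_positions'].round(3))
import numpy as np
for tgt,y in(((.461,-.028,.31),7.9),((.5805,.2075,.32),-13)):
    d=M.T@(np.array(tgt)-s['ee_pos']);a=np.degrees(np.arctan2(M[1,1],M[0,1]));print(d*100,'jaw yaw',a)
E
```

```text
(array([ 0.50819476, -0.32430309,  0.31561099]), np.float64(0.007836771581522555)) (array([ 0.81673356, -0.32204267,  0.33206918]), np.float64(0.0015526603972904488))
leg [[ 0.50935879 -0.34911103  0.        ]
 [ 0.7987161  -0.34379663  0.        ]]
cab (array([ 0.94367605, -0.01940996, -0.09897897]), np.float64(0.0845249327483508)) (array([0.78663888, 0.37041939, 0.21100521]), np.float64(0.011830277245944534))
[[-0.     0.398 -0.917]
 [ 0.001 -0.917 -0.398]
 [-1.    -0.001  0.   ]] [ 1.138  0.333 -0.065  1.461  0.022  1.35  -0.088]
[ -6.86345486 -41.54377366 -41.16803243] jaw yaw -66.51680400788041
[ -7.84638389 -58.38248874 -61.51247946] jaw yaw -66.51680400788041
```

Candidates, by top-view pixel:
- **Spool:** standing spool (362,292), which matches upright in a cradle; large lying spool (436,206), rejected.
- **Cradle:** the large one under the spool (362,305), chosen; small empty ones at (284,287) and (435,308), rejected.
- **Scale:** only one, at (268,210). Its strip runs from the lip (246,237) to the post disc (262,183).

The crops confirm these choices. I'll now move above the spool.

Request:
{"name": "drive_tool", "arguments": {"motion": [[-6,-41.5,-41.2,-14.9],[-6,-41.5,-41.2,-14.9],[-6,-41.5,-41.2,-14.9],[-6,-41.5,-41.2,-14.9],[-6,-41.5,-41.2,-14.9],[-6,-41.5,-41.2,-14.9],[-6,-41.5,-41.2,-14.9],[-6,-41.5,-41.2,-14.9],[-6,-41.5,-41.2,-14.9],[-6,-41.5,-41.2,-14.9],[-6,-41.5,-41.2,-14.9],[-6,-41.5,-41.2,-14.9],[-6,-41.5,-41.2,-14.9],[-6,-41.5,-41.2,-14.9],[-6,-41.5,-41.2,-14.9],[-6,-41.5,-41.2,-14.9],[-6,-41.5,-41.2,-14.9],[-6,-41.5,-41.2,-14.9]], "grip": 0}}

```text
time: 1.65
ee_pos: [0.4611, -0.03, 0.3012]
eef_rot: [0.464, 0.533, -0.465, 0.533]
ft_force: [-0.0, 0.4, 0.7]
width: 0.0877
```

```bash
cat >> h.py <<'E'
def to(tgt,yaw,s=None):
    s=s or r.read_state();M=R.from_quat(s['eef_rot']).as_matrix()
    a=np.degrees(np.arctan2(M[1,1],M[0,1]));dy=(yaw-a+90)%180-90
    print('t',round(s['time'],2),'pos',s['ee_pos'].round(4),'jawyaw',round(a,2),'F',s['ft_force'].round(2),'w',round(s['width'],4))
    print('move cm',(M.T@(np.array(tgt)-s['ee_pos'])*100).round(2),'twist',round(-dy/5,2))
E
python3 - <<'E'
from h import *
to((.461,-.028,.30),7.9)
c=r.calibration('wrist');im=r.camera('wrist');cv2.imwrite('pics/w1.png',im[:,:,::-1])
cv2.imwrite('pics/t1.png',r.camera('top')[:,:,::-1])
y=np.radians(7.9);b=np.array([np.cos(y),np.sin(y),0]);n=np.array([-b[1],b[0],0]);C=np.array([.461,-.028,.097])
print(proj('wrist',[C+b*s*.028+[0,0,.08] for s in(1,-1)]+[C+n*s*.08 for s in(1,-1)],c))
print(c['xyz'],r.read_state()['joint_positions'].round(2))
E
```

```text
t 1.65 pos [ 0.4611 -0.03    0.3012] jawyaw 7.85 F [-0.01  0.39  0.71] w 0.0877
move cm [ 0.12  0.01 -0.2 ] twist -0.01
[[358.08475571 239.33346778]
 [282.55389175 239.30561754]
 [320.37838587 134.36383409]
 [320.31904426 297.5991028 ]]
[0.45209505 0.03658508 0.44374932] [ 0.65 -0.03 -0.66  1.74 -0.02  1.42  0.13]
```

View pics/w1.png

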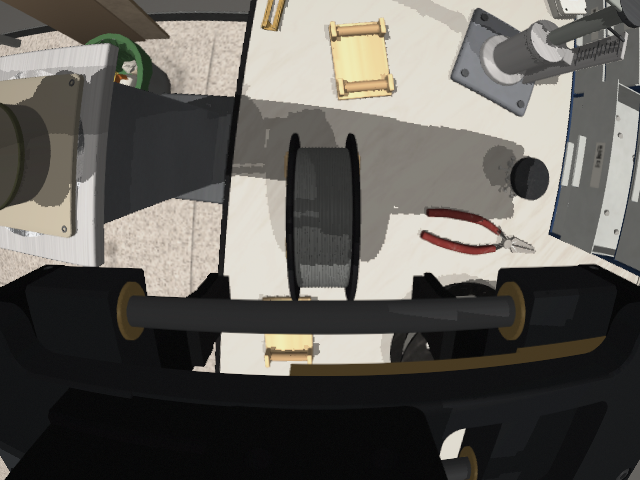

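The wrist picture shows the spool at columns 287–360 and rows 133–302, and its axis matches the tool yaw. I'll measure it with a mask.

```bash
python3 - <<'E'
from h import *
im=cv2.imread('pics/w1.png').max(axis=2).astype(int)
for row in(150,180,210,239,255): 
    print(row,[(x,im[row,x]) for x in list(range(283,304))],[(x,im[row,x]) for x in range(343,366)])
for col in(294,353): print(col,[(y,im[y,col]) for y in list(range(128,142))+list(range(290,308))])
E
python3 - <<'E'
import cv2
a=cv2.imread('pics/w1.png')[120:310,270:380];cv2.imwrite('pics/w1z.png',cv2.resize(a,None,fx=3,fy=3,interpolation=0))
E
```

```text
150 [(283, np.int64(98)), (284, np.int64(97)), (285, np.int64(98)), (286, np.int64(98)), (287, np.int64(98)), (288, np.int64(84)), (289, np.int64(15)), (290, np.int64(15)), (291, np.int64(13)), (292, np.int64(13)), (293, np.int64(11)), (294, np.int64(10)), (295, np.int64(10)), (296, np.int64(11)), (297, np.int64(31)), (298, np.int64(44)), (299, np.int64(47)), (300, np.int64(48)), (301, np.int64(48)), (302, np.int64(48)), (303, np.int64(49))] [(343, np.int64(47)), (344, np.int64(47)), (345, np.int64(47)), (346, np.int64(46)), (347, np.int64(44)), (348, np.int64(30)), (349, np.int64(13)), (350, np.int64(9)), (351, np.int64(13)), (352, np.int64(11)), (353, np.int64(14)), (354, np.int64(12)), (355, np.int64(13)), (356, np.int64(14)), (357, np.int64(69)), (358, np.int64(132)), (359, np.int64(131)), (360, np.int64(129)), (361, np.int64(127)), (362, np.int64(127)), (363, np.int64(128)), (364, np.int64(128)), (365, np.int64(129))]
180 [(283, np.int64(137)), (284, np.int64(140)), (285, np.int64(126)), (286, np.int64(69)), (287, np.int64(23)), (288, np.int64(18)), (289, np.int64(19)), (290, np
[... 4251 characters left out ...]
7, np.int64(40))]
353 [(128, np.int64(132)), (129, np.int64(131)), (130, np.int64(131)), (131, np.int64(131)), (132, np.int64(130)), (133, np.int64(122)), (134, np.int64(78)), (135, np.int64(12)), (136, np.int64(11)), (137, np.int64(13)), (138, np.int64(14)), (139, np.int64(12)), (140, np.int64(14)), (141, np.int64(14)), (290, np.int64(29)), (291, np.int64(28)), (292, np.int64(28)), (293, np.int64(27)), (294, np.int64(26)), (295, np.int64(25)), (296, np.int64(29)), (297, np.int64(35)), (298, np.int64(53)), (299, np.int64(69)), (300, np.int64(53)), (301, np.int64(34)), (302, np.int64(36)), (303, np.int64(38)), (304, np.int64(38)), (305, np.int64(40)), (306, np.int64(41)), (307, np.int64(40))]
```

View pics/w1z.png

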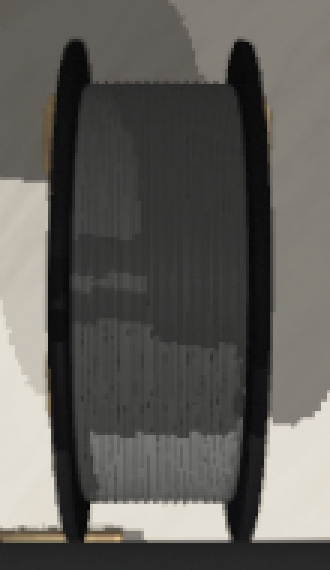

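```bash
python3 - <<'E'
from h import *
to((.4627,-.0278,.167),7.9)
E
```

```text
t 1.75 pos [ 0.4612 -0.03    0.3013] jawyaw 7.83 F [-0.54 -0.17  0.09] w 0.087
move cm [13.43  0.18 -0.2 ] twist -0.01
```

Request:
{"name": "drive_tool", "arguments": {"motion": [[3,0.2,-0.2,0],[6,0.2,-0.2,0],[9,0.2,-0.2,0],[11,0.2,-0.2,0],[12.5,0.2,-0.2,0],[13.4,0.2,-0.2,0],[13.4,0.2,-0.2,0],[13.4,0.2,-0.2,0],[13.4,0.2,-0.2,0]]}}

```text
time: 2.5
ee_pos: [0.4639, -0.0265, 0.1686]
eef_rot: [0.464, 0.533, -0.464, 0.534]
ft_force: [0.2, 0.0, -0.5]
width: 0.0868
```

```bash
python3 - <<'E'
from h import *
to((.4627,-.0278,.167),7.9)
cv2.imwrite('pics/w2.png',r.camera('wrist')[:,:,::-1])
f=[]
for i in range(4): r.camera('top');f.append(r.read_state()['ft_force'])
print(np.mean(f,0),np.std(f,0))
E
```

```text
t 2.5 pos [ 0.4639 -0.0265  0.1686] jawyaw 7.95 F [ 0.19  0.01 -0.47] w 0.0868
move cm [ 0.16 -0.14  0.11] twist 0.01
[0.07049956 0.14561209 0.3737242 ] [0.29146725 0.41579523 0.44654363]
```

View pics/w2.png

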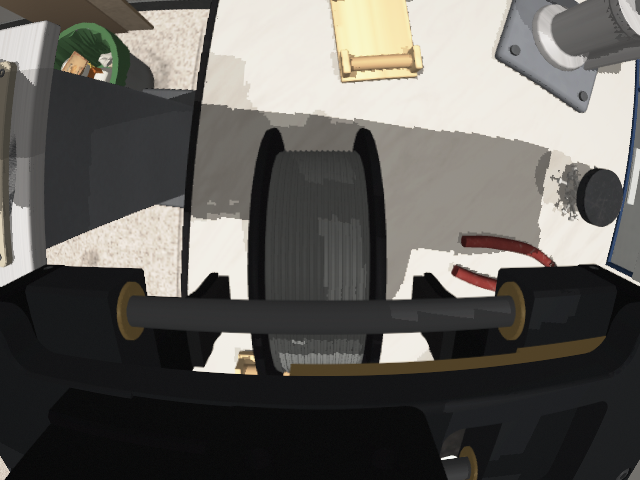

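The spool lies centred between the open jaws, at columns 251–385. Closing.

Request:
{"name": "drive_tool", "arguments": {"motion": [[0,0,0,0],[0,0,0,0],[0,0,0,0],[0,0,0,0],[0,0,0,0],[0,0,0,0],[0,0,0,0],[0,0,0,0],[0,0,0,0],[0,0,0,0]], "grip": 255, "force": 30}}

```text
time: 3.58
ee_pos: [0.4633, -0.0262, 0.1675]
eef_rot: [0.464, 0.534, -0.464, 0.534]
ft_force: [-0.2, -0.1, -0.9]
width: 0.0556
```

```bash
cat >> h.py <<'E'
def avg(n=5):
    S=[]
    for i in range(n): S.append(r.read_state());r.camera('top')
    return {k:np.mean([s[k] for s in S],0) for k in('ee_pos','ft_force','width','eef_rot')}
E
python3 - <<'E'
from h import *
print(avg(4));to((.4627,-.0278,.167),7.9)
E
```

```text
{'ee_pos': array([ 0.46325474, -0.02622048,  0.16749519]), 'ft_force': array([-0.32076699, -0.60497184, -0.46552464]), 'width': np.float64(0.05577788204495729), 'eef_rot': array([ 0.46396281,  0.53357626, -0.4640155 ,  0.53359582])}
t 3.78 pos [ 0.4633 -0.0262  0.1675] jawyaw 7.98 F [-0.73 -0.05 -0.69] w 0.0558
move cm [ 0.05 -0.08  0.15] twist 0.02
```

Request:
{"name": "drive_tool", "arguments": {"motion": [[-0.3,0,0,0],[-1,0,0,0],[-2.5,0,0,0],[-5,0,0,0],[-8,0,0,0],[-11,0,0,0],[-13.5,0,0,0],[-15,0,0,0],[-15.5,0,0,0],[-15.5,0,0,0],[-15.5,0,0,0],[-15.5,0,0,0]]}}

```text
time: 4.78
ee_pos: [0.4625, -0.0263, 0.321]
eef_rot: [0.464, 0.534, -0.464, 0.533]
ft_force: [0.5, 0.1, -9.0]
width: 0.0562
```

```bash
python3 - <<'E'
from h import *
a=avg(6);print(a)
y=np.radians(-13);u=np.array([np.cos(y),np.sin(y),0])
to(np.array([.5805,.2075,.320])-u*.11,-13)
cv2.imwrite('pics/w3.png',r.camera('wrist')[:,:,::-1])
E
```

```text
{'ee_pos': array([ 0.46279222, -0.02623672,  0.32143894]), 'ft_force': array([ 2.68313023e-02,  6.34694520e-03, -8.22253843e+00]), 'width': np.float64(0.0559002810192894), 'eef_rot': array([ 0.4636513 ,  0.53414995, -0.46433296,  0.53301605])}
t 5.08 pos [ 0.4631 -0.0262  0.3221] jawyaw 7.99 F [ 0.4  -0.26 -8.21] w 0.056
move cm [  0.22   4.6  -25.45] twist 4.2
```

View pics/w3.png

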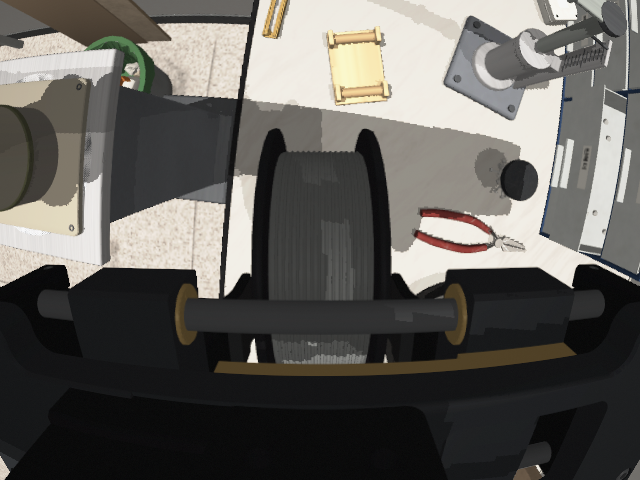

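Firm grip, lifted; the weight is about 8.2 N. Moving to the spot in front of the hook.

Request:
{"name": "drive_tool", "arguments": {"motion": [[0.2,0.3,-1.5,0.3],[0.2,0.8,-4,0.8],[0.2,1.4,-7,1.4],[0.2,1.9,-10,2],[0.2,2.4,-13,2.4],[0.2,3,-16,3],[0.2,3.5,-19,3.4],[0.2,4,-21.5,3.8],[0.2,4.3,-23.5,4.1],[0.2,4.5,-24.8,4.2],[0.2,4.6,-25.4,4.2],[0.2,4.6,-25.4,4.2],[0.2,4.6,-25.4,4.2],[0.2,4.6,-25.4,4.2]]}}

```text
time: 6.3
ee_pos: [0.474, 0.2303, 0.3204]
eef_rot: [-0.554, -0.439, 0.554, -0.44]
ft_force: [-0.2, -0.2, -7.9]
width: 0.0557
```

```bash
python3 - <<'E'
from h import *
to([.5805,.2075,.320],-13)
s=r.read_state()
c=r.calibration('wrist');cv2.imwrite('pics/w4.png',r.camera('wrist')[:,:,::-1]);cv2.imwrite('pics/s4.png',r.camera('side')[:,:,::-1]);cv2.imwrite('pics/t4.png',r.camera('top')[:,:,::-1])
y=np.radians(-13);u=np.array([np.cos(y),np.sin(y),0]);n=np.array([-u[1],u[0],0]);H=np.array([.5805,.2075,.245])
pts=[H-u*.038+n*k*.011+[0,0,.014] for k in(1,-1)]+[H+u*.0375+n*k*.015+[0,0,.014] for k in(1,-1)]
print(proj('wrist',pts,c).round(1)); print(proj('side',pts).round(1))
a=cv2.imread('pics/s4.png')[150:290,290:450];cv2.imwrite('pics/s4z.png',cv2.resize(a,None,fx=5,fy=5,interpolation=2)[:600])
a=cv2.imread('pics/t4.png')[165:285,220:320];cv2.imwrite('pics/t4z.png',cv2.resize(a,None,fx=5,fy=5,interpolation=2))
E
```

```text
t 6.3 pos [0.474  0.2303 0.3204] jawyaw -13.11 F [-0.21 -0.24 -7.9 ] w 0.0557
move cm [ 0.04 10.89 -0.2 ] twist -0.02
[[440.7 246.9]
 [437.5 282. ]
 [546.4 240.4]
 [539.6 284. ]]
[[365.2 191.3]
 [357.3 195.6]
 [387.1 213.4]
 [376.2 219.6]]
```

View pics/w4.png

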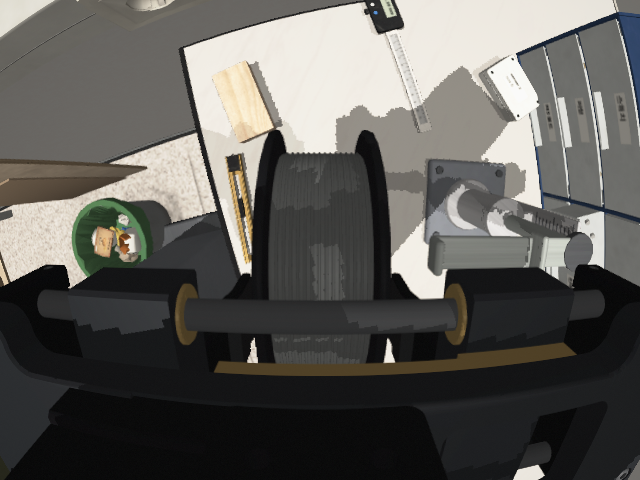

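View pics/s4z.png

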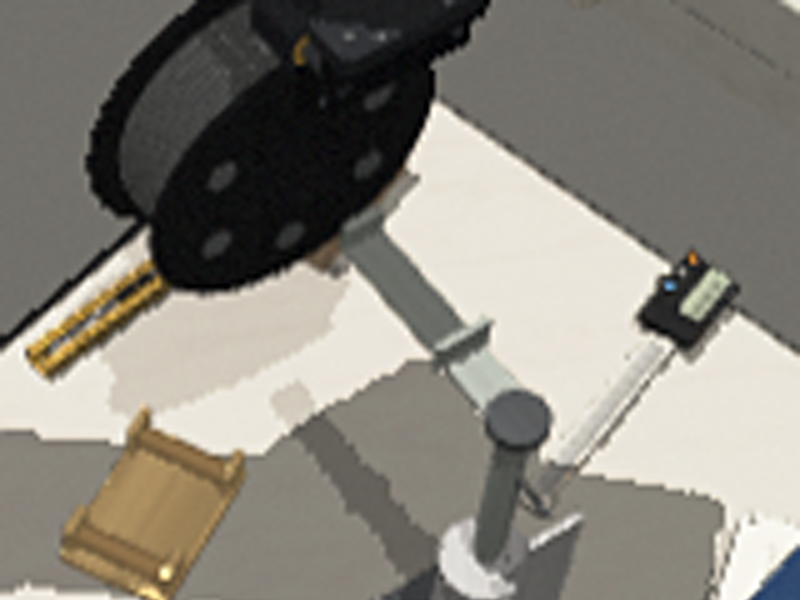

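View pics/t4z.png

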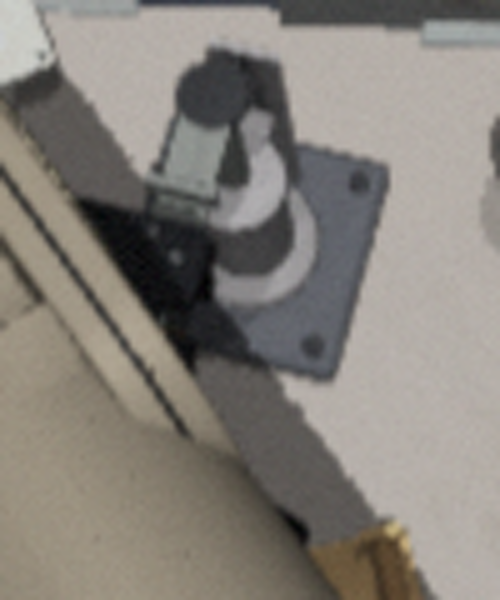

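```bash
python3 - <<'E'
import cv2
a=cv2.imread('pics/w4.png')[215:305,415:605];cv2.imwrite('pics/w4z.png',cv2.resize(a,None,fx=4,fy=4,interpolation=2))
E
```

```text
(no output)
```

View pics/w4z.png

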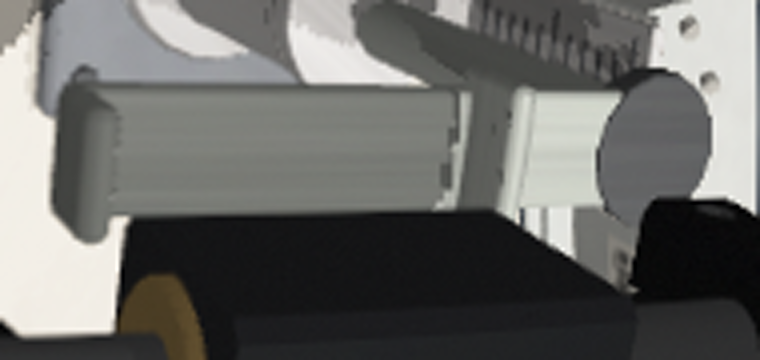

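```bash
python3 - <<'E'
from h import *
c=r.calibration('wrist')
p=np.array([[96,88],[97,240],[524,90],[85,90]])/4-.375+[415,215]
print(onz('wrist',p,.259,c))
# side now: collar and lip corners
q=np.array([[440,360],[490,322],[342,235],[415,178]])/5-.4+[290,150]
print(onz('side',q,.259)); 
print(c)
s=r.read_state();print(s['ee_pos'])
# disc
print('disc w',onz('wrist',np.array([[655,148]])/4-.375+[415,215],.25,c))
# foot corners (z=8mm?) in top view
t=np.array([[388,160],[330,380]])/5-.4+[220,165]
print(onz('top',t,.008))
E
```

```text
[[0.54557136 0.23351651 0.259     ]
 [0.5424488  0.2101226  0.259     ]
 [0.6199457  0.21629012 0.259     ]
 [0.54385235 0.23360181 0.259     ]]
[[0.61923763 0.18260257 0.259     ]
 [0.62228496 0.21330102 0.259     ]
 [0.5438527  0.20433175 0.259     ]
 [0.54683922 0.25165369 0.259     ]]
{'fx': 371.64829954431775, 'fy': 371.64829954431775, 'cx': 320.6097487984579, 'cy': 242.36505880036586, 'xyz': array([0.48899359, 0.29611409, 0.46312955]), 'orientation': array([-0.1228712 ,  0.01335788, -0.11279537,  0.98590133])}
[0.47389833 0.23062529 0.32058007]
disc w [[0.65522605 0.19516691 0.25      ]]
[[0.70116076 0.12597215 0.008     ]
 [0.59225428 0.15070971 0.008     ]]
```

```bash
python3 - <<'E'
import cv2
a=cv2.imread('pics/top0.png')[180:250,230:310];cv2.imwrite('pics/a.png',cv2.resize(a,None,fx=8,fy=8,interpolation=0))
a=cv2.imread('pics/side0.png')[255:320,345:420];cv2.imwrite('pics/b.png',cv2.resize(a,None,fx=8,fy=8,interpolation=0))
E
```

```text
(no output)
```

View pics/a.png

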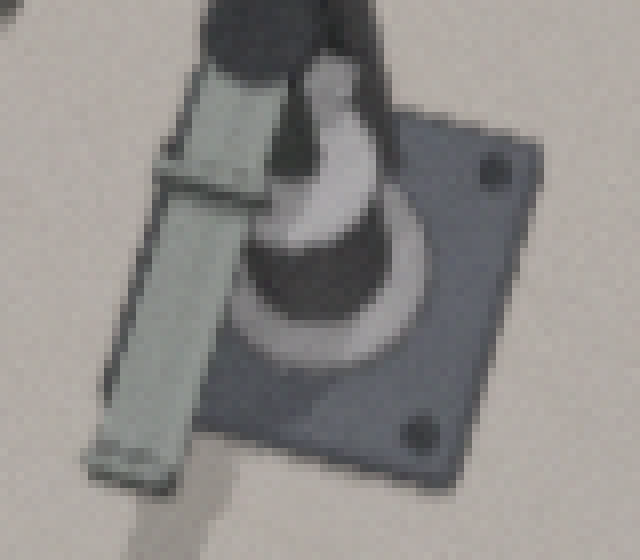

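View pics/b.png

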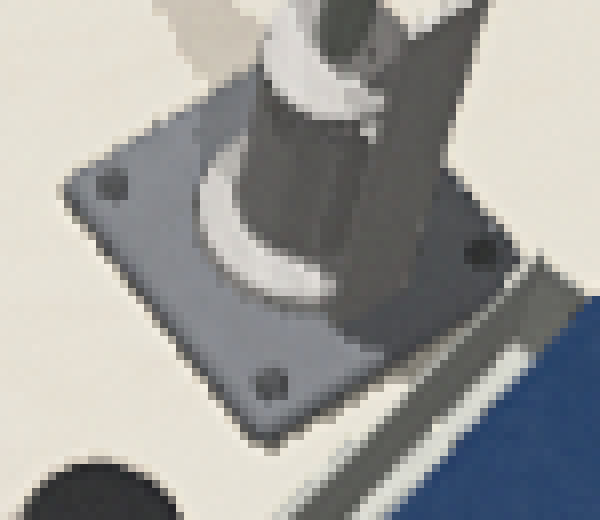

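```bash
python3 - <<'E'
from h import *
T=lambda p:np.array(p)/8-.5+[230,180]
S=lambda p:np.array(p)/8-.5+[345,255]
ang=lambda d:np.degrees(np.arctan2(d[1],d[0]))
for z in(.008,.012):
    h=onz('top',T([[420,432],[495,170]]),z);print('top holes',h[:,:2],np.linalg.norm(h[1]-h[0]),ang(h[1]-h[0]))
    k=onz('side',S([[112,185],[270,383],[482,252]]),z);print('side holes',k[:,:2],ang(k[1]-k[0]),ang(k[2]-k[1])-90,'ctr',((k[0]+k[2])/2)[:2],np.linalg.norm(k[1]-k[0]))
    k=onz('side',S([[68,188],[268,440],[518,258]]),z);print('side corners ctr',((k[0]+k[2])/2)[:2],ang(k[1]-k[0]),ang(k[2]-k[1])-90,np.linalg.norm(k[1]-k[0]),np.linalg.norm(k[1]-k[2]))
a=cv2.imread('pics/top0.png').astype(int);b=cv2.imread('pics/side0.png').astype(int)
# strip mask: greenish (G>R)
for n,im,box in(('top',a,(232,280,178,245)),('side',b,(350,400,185,240))):
    x0,x1,y0,y1=box;s=im[y0:y1,x0:x1]
    m=((s[...,1]-s[...,2]>4)&(s.max(2)>120)&(s.max(2)<215)).astype(np.uint8)
    k,lab,st,ce=cv2.connectedComponentsWithStats(m);i=1+st[1:,4].argmax()
    ys,xs=np.nonzero(lab==i)
    print(n,st[i],ce[i]+[x0,y0]); 
    cv2.imwrite(f'pics/m_{n}.png',cv2.resize((lab==i).astype(np.uint8)*255,None,fx=8,fy=8,interpolation=0))
    P=np.c_[xs+x0,ys+y0];W=onz(n,P,.245)[:,:2]
    vx,vy,cx,cy=cv2.fitLine(W.astype(np.float32),cv2.DIST_L2,0,.001,.001).ravel()
    t=(W-[cx,cy])@[vx,vy];nn=(W-[cx,cy])@[-vy,vx]
    print('line',cx,cy,'ang',np.degrees(np.arctan2(vy,vx)),'ext',t.min(),t.max(),'w',np.percentile(nn,[2,98]))
E
```

```text
top holes [[0.60933939 0.15977064]
 [0.69051365 0.1397063 ]] 0.08361720619033904 -13.883864067485373
side holes [[0.60501236 0.1635877 ]
 [0.68698228 0.14449879]
 [0.70670025 0.22644734]] -13.109224765352009 -13.528992935655694 ctr [0.6558563  0.19501752] 0.08416325715978479
side corners ctr [0.65592014 0.19284886] -13.043251388822899 -9.503219504304028 0.10634806695976924 0.10506131571726458
top holes [[0.60842543 0.15954745]
 [0.68936741 0.13954053]] 0.0833779475483182 -13.883864067485362
side holes [[0.60620002 0.16176628]
 [0.6879029  0.14273956]
 [0.70755664 0.22442115]] -13.109224765352103 -13.528992935655694 ctr [0.65687833 0.19309372] 0.08388907901080313
side corners ctr [0.65694195 0.19093212] -13.043251388822924 -9.503219504304013 0.1060016174860819 0.10471905808554947
top [17 43  6 12 22] [252.13636364 226.63636364]
line 0.5679023 0.2060419 ang 10.025836 ext -0.010455811307201334 0.012334387742262925 w [-0.00397643  0.00421402]
side [ 9 14 22 21 86] [370.31395349 208.18604651]
line 0.5788843 0.20759912 ang -14.139198 ext -0.03442248816564044 0.03318403650634349 w [-0.00771456  0.0113997 ]
```

```bash
python3 - <<'E'
import cv2
a=cv2.imread('pics/m_top.png');b=cv2.imread('pics/m_side.png')
print(a.shape,b.shape)
b=cv2.resize(b,(b.shape[1],a.shape[0]));cv2.imwrite('pics/mm.png',cv2.hconcat([a,b]))
E
```

```text
(536, 384, 3) (440, 400, 3)
```

View pics/mm.png

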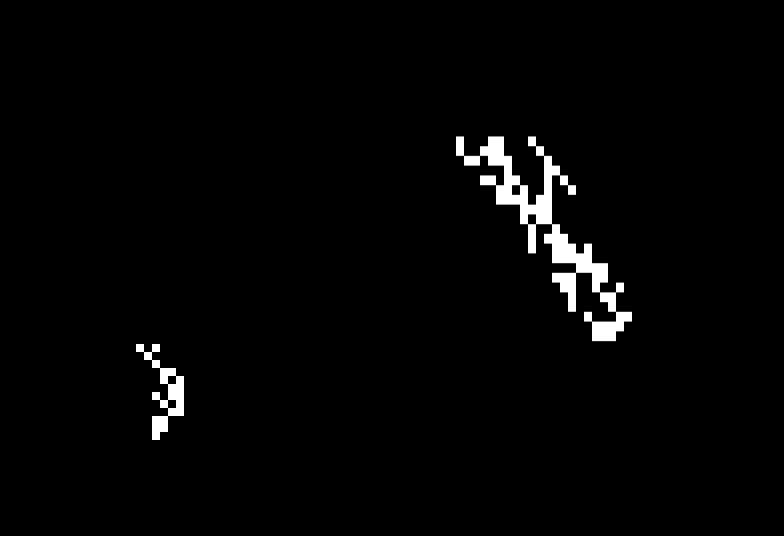

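```bash
python3 - <<'E'
from h import *
a=cv2.imread('pics/s4.png').astype(int)
y=np.radians(-13.1);u=np.array([np.cos(y),np.sin(y),0]);n=np.array([-u[1],u[0],0])
T=np.array([.4740,.2304,.3206])
C=T-[0,0,.0705]+u*.028
print('pred',proj('side',[C,C+n*.002,C+[0,0,.002]]))
# holes
s=a[150:230,300:385];m=((s.max(2)>60)&(s.max(2)<150)).astype(np.uint8)
k,lab,st,ce=cv2.connectedComponentsWithStats(m)
for i in range(1,k):
    if 5<st[i,4]<80: print(st[i,4],(ce[i]+[300,150]).round(1))
E
```

```text
pred [[349.34317425 183.64549609]
 [350.05044144 183.26715383]
 [349.39461863 183.10515426]]
12 [335.1 157.8]
10 [341.3 158.8]
6 [359.  156.5]
6 [365.3 156.8]
9 [349.7 160. ]
```

```bash
python3 - <<'E'
from h import *
print(avg(4));to([.5808,.211,.3205],-13.6)
E
```

```text
{'ee_pos': array([0.47380403, 0.23093466, 0.32060154]), 'ft_force': array([-0.13407074,  0.06350305, -8.00253468]), 'width': np.float64(0.05564261963732718), 'eef_rot': array([-4.24902343e-05,  1.11507365e-04,  8.01889663e-05,  4.29996669e-05])}
t 6.65 pos [0.4737 0.2314 0.3206] jawyaw -13.05 F [-1.01  0.72 -7.96] w 0.0558
move cm [ 1.00e-02  1.09e+01 -4.30e-01] twist 0.11
```

Request:
{"name": "drive_tool", "arguments": {"motion": [[0,0.4,0,0.1],[0,1.2,-0.1,0.1],[0,2.2,-0.2,0.1],[0,3.2,-0.3,0.1],[0,4.2,-0.3,0.1],[0,5.2,-0.4,0.1],[0,6.2,-0.4,0.1],[0,7.2,-0.5,0.1],[0,8.2,-0.5,0.1],[0,9.2,-0.5,0.1],[0,10.1,-0.5,0.1],[0,10.6,-0.5,0.1],[0,10.9,-0.5,0.1],[0,10.9,-0.5,0.1],[0,10.9,-0.5,0.1]]}}

```text
time: 7.9
ee_pos: [0.5806, 0.2123, 0.3206]
eef_rot: [-0.555, -0.438, 0.555, -0.438]
ft_force: [0.6, 0.2, -8.6]
width: 0.0559
```

```bash
python3 - <<'E'
from h import *
print(avg(4));to([.5808,.211,.3205],-13.6)
cv2.imwrite('pics/w5.png',r.camera('wrist')[:,:,::-1]);cv2.imwrite('pics/s5.png',r.camera('side')[:,:,::-1])
a=cv2.imread('pics/s5.png')[150:270,310:450];cv2.imwrite('pics/s5z.png',cv2.resize(a,None,fx=5,fy=5,interpolation=2))
E
```

```text
{'ee_pos': array([0.58050245, 0.21237014, 0.32068547]), 'ft_force': array([ 0.32033208, -0.09034031, -8.6395623 ]), 'width': np.float64(0.055733207228654366), 'eef_rot': array([ 2.40214804e-05, -6.10548874e-05,  3.55526845e-05,  7.56766174e-05])}
t 8.1 pos [0.5805 0.2123 0.3208] jawyaw -13.49 F [ 0.86  0.44 -8.56] w 0.0559
move cm [0.03 0.05 0.12] twist 0.02
```

View pics/w5.png

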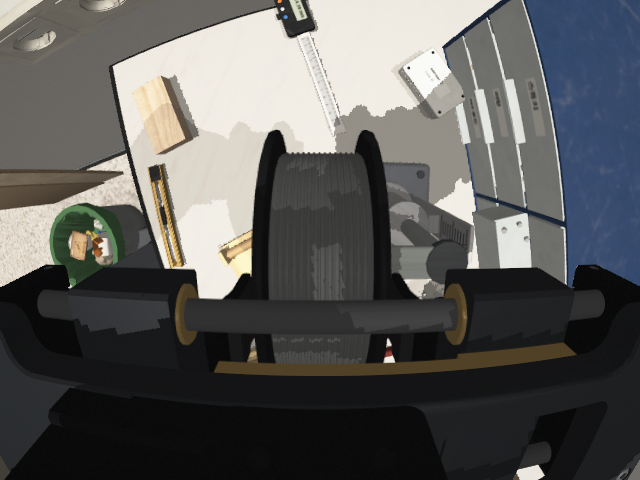

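View pics/s5z.png

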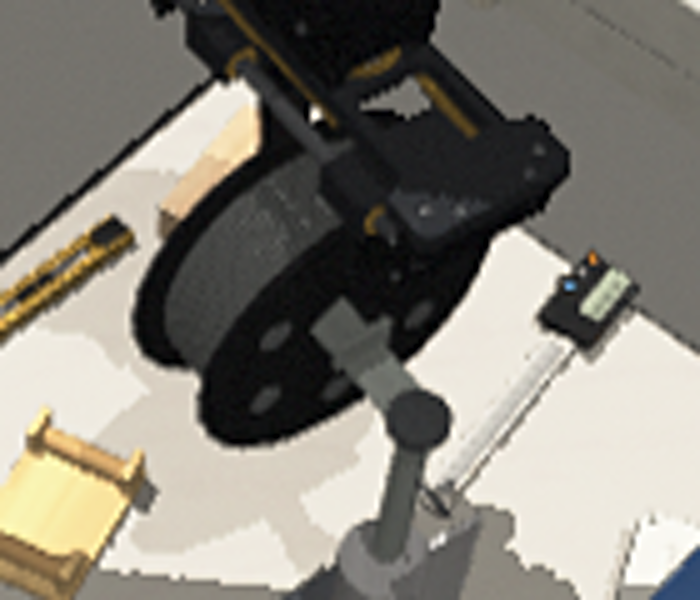

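The hook's strip passes through the bore. The collar stands just clear of the front flange, near side-crop (375,330). I'll lower it until it first touches.

Request:
{"name": "drive_tool", "arguments": {"motion": [[0.2,0,0.1,0],[0.5,0,0.1,0],[0.9,0,0.1,0],[1.3,0,0.1,0],[1.7,0,0.1,0],[2.1,0,0.1,0],[2.4,0,0.1,0],[2.7,0,0.1,0],[3.0,0,0.1,0],[3.3,0,0.1,0],[3.6,0,0.1,0],[4,0,0.1,0],[4.4,0,0.1,0],[4.8,0,0.1,0],[5.1,0,0.1,0],[5.3,0,0.1,0],[5.3,0,0.1,0],[5.3,0,0.1,0]]}}

```text
time: 9.7
ee_pos: [0.5807, 0.2111, 0.2676]
eef_rot: [0.555, 0.438, -0.555, 0.438]
ft_force: [-0.5, -0.6, -5.7]
width: 0.0558
```

```bash
python3 - <<'E'
from h import *
print(avg(6))
cv2.imwrite('pics/s6.png',r.camera('side')[:,:,::-1])
a=cv2.imread('pics/s6.png')[150:270,310:450];cv2.imwrite('pics/s6z.png',cv2.resize(a,None,fx=5,fy=5,interpolation=2))
E
```

```text
{'ee_pos': array([0.58067714, 0.21106148, 0.26772083]), 'ft_force': array([-0.7592506 , -0.31739942, -5.3582895 ]), 'width': np.float64(0.055789041995981864), 'eef_rot': array([ 0.55541318,  0.4376082 , -0.55535032,  0.43772283])}
```

View pics/s6z.png

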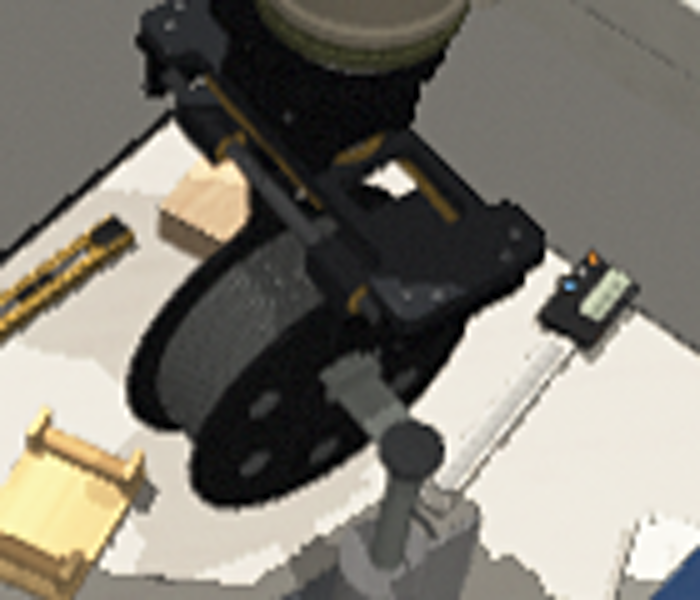

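Hooked. The force fell from 8.1 to 5.4 N over about 24 mm of sink, which matches the spring rate. I'll go on lowering slowly.

Request:
{"name": "drive_tool", "arguments": {"motion": [[0.2,0,0,0],[0.5,0,0,0],[0.8,0,0,0],[1.1,0,0,0],[1.4,0,0,0],[1.7,0,0,0],[2.0,0,0,0],[2.3,0,0,0],[2.6,0,0,0],[2.9,0,0,0],[3.2,0,0,0],[3.5,0,0,0],[3.8,0,0,0],[4.1,0,0,0],[4.3,0,0,0],[4.5,0,0,0],[4.6,0,0,0],[4.6,0,0,0],[4.6,0,0,0]]}}

```text
time: 11.63
ee_pos: [0.5807, 0.2111, 0.2217]
eef_rot: [0.555, 0.438, -0.555, 0.438]
ft_force: [-2.0, -0.1, -1.0]
width: 0.0557
```

```bash
python3 - <<'E'
from h import *
print(avg(10))
s=r.read_state();print(s['torque'],s['time'])
E
```

```text
{'ee_pos': array([0.58071206, 0.21109063, 0.22166774]), 'ft_force': array([-1.68851437, -0.24732322, -1.17944989]), 'width': np.float64(0.05568525342888325), 'eef_rot': array([ 0.55544739,  0.43761559, -0.55531643,  0.43771504])}
[-0.11477977  0.23959858 -0.00504663] 12.1333
```

Request:
{"name": "drive_tool", "arguments": {"motion": [[0.2,0,0,0],[0.4,0,0,0],[0.6,0,0,0],[0.8,-0.02,0,0],[0.9,-0.02,0,0],[1.0,-0.03,0,0],[1.0,-0.03,0,0],[1.0,-0.03,0,0],[1.0,-0.03,0,0],[1.0,-0.03,0,0]]}}

```text
time: 12.97
ee_pos: [0.5806, 0.2111, 0.2117]
eef_rot: [0.556, 0.438, -0.555, 0.438]
ft_force: [0.3, -0.6, 0.1]
width: 0.0559
```

```bash
python3 - <<'E'
from h import *
F=[];P=[]
for i in range(30):
    s=r.read_state();F.append(s['ft_force']);P.append(s['ee_pos']);r.camera('top')
F=np.array(F);print(F.mean(0),F.std(0)/30**.5,np.mean(P,0),s['time'],s['torque'])
cv2.imwrite('pics/s7.png',r.camera('side')[:,:,::-1]);cv2.imwrite('pics/w7.png',r.camera('wrist')[:,:,::-1])
a=cv2.imread('pics/s7.png')[150:270,310:450];cv2.imwrite('pics/s7z.png',cv2.resize(a,None,fx=5,fy=5,interpolation=2))
E
```

```text
[ 2.20173576 -0.65640038 -0.03568287] [0.1581404  0.11141548 0.08716249] [0.58051361 0.21105348 0.21159572] 14.4167 [-0.34825422 -0.88541806  0.08752188]
```

View pics/s7z.png

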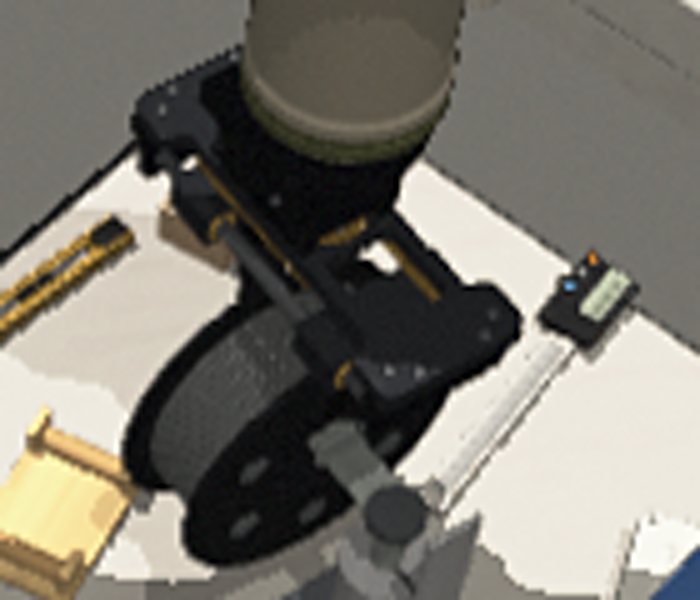

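View pics/w7.png

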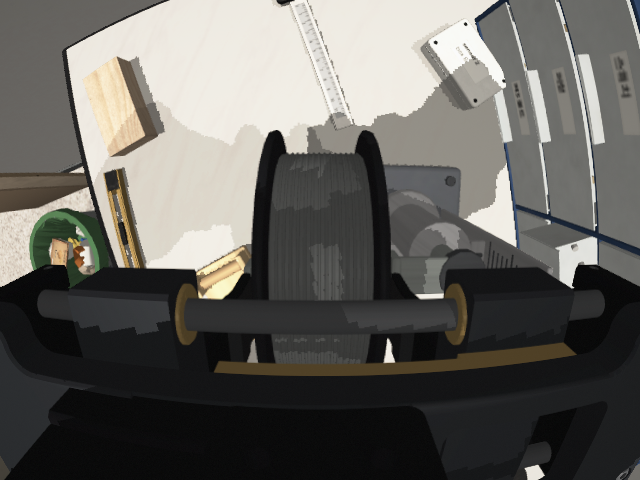

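Balanced: Fz is −0.04 ± 0.09 N. The remaining 2 N along the strip is friction, so I'll relax it with a small nudge and then open.

Request:
{"name": "drive_tool", "arguments": {"motion": [[0,0.015,0,0],[0,0.015,0,0],[0,0.015,0,0],[0,0.015,0,0]]}}

```text
time: 14.9
ee_pos: [0.5805, 0.2111, 0.2115]
eef_rot: [-0.555, -0.438, 0.555, -0.438]
ft_force: [2.7, -1.0, 1.2]
width: 0.0557
```

```bash
python3 - <<'E'
from h import *
print(avg(12)['ft_force'])
E
```

```text
[ 2.58296242 -1.22064665  0.33103427]
```

Request:
{"name": "drive_tool", "arguments": {"motion": [[0,0.03,0,0],[0,0.03,0,0],[0,0.03,0,0],[0,0.03,0,0]]}}

```text
time: 15.83
ee_pos: [0.5806, 0.2111, 0.2114]
eef_rot: [-0.555, -0.438, 0.556, -0.438]
ft_force: [0.2, -2.4, 0.7]
width: 0.0557
```

```bash
python3 - <<'E'
from h import *
print(avg(12))
E
```

```text
{'ee_pos': array([0.58059948, 0.2110643 , 0.2114566 ]), 'ft_force': array([-0.36308797, -1.80122211,  0.17807495]), 'width': np.float64(0.055678615489178684), 'eef_rot': array([-0.55521381, -0.43775481,  0.55549265, -0.43764857])}
```

Request:
{"name": "drive_tool", "arguments": {"motion": [[0,0,0.02,0],[0,0,0.02,0],[0,0,0.02,0],[0,0,0.02,0]]}}

```text
time: 16.77
ee_pos: [0.5806, 0.211, 0.2115]
eef_rot: [-0.555, -0.438, 0.555, -0.438]
ft_force: [-1.4, 0.1, -0.2]
width: 0.0557
```

```bash
python3 - <<'E'
from h import *
print(avg(12))
E
```

```text
{'ee_pos': array([0.5806347 , 0.21099572, 0.21152606]), 'ft_force': array([-2.03029732,  0.06491364,  0.04489787]), 'width': np.float64(0.055755664749927936), 'eef_rot': array([-0.37020638, -0.29185206,  0.37024665, -0.29177298])}
```

The lateral force is nulled and Fz is about 0.04 N. Releasing.

Request:
{"name": "drive_tool", "arguments": {"motion": [[0,-0.01,0,0],[0,-0.01,0,0],[0,-0.01,0,0],[0,-0.01,0,0],[0,-0.01,0,0],[0,-0.01,0,0],[0,-0.01,0,0],[0,-0.01,0,0]], "grip": 0}}

```text
time: 18.03
ee_pos: [0.5807, 0.2108, 0.2115]
eef_rot: [0.555, 0.438, -0.555, 0.438]
ft_force: [0.5, -0.4, 0.5]
width: 0.0866
```

```bash
python3 - <<'E'
from h import *
print(avg(4))
cv2.imwrite('pics/s8.png',r.camera('side')[:,:,::-1]);cv2.imwrite('pics/w8.png',r.camera('wrist')[:,:,::-1])
a=cv2.imread('pics/s8.png')[150:270,310:450];cv2.imwrite('pics/s8z.png',cv2.resize(a,None,fx=5,fy=5,interpolation=2))
E
```

```text
{'ee_pos': array([0.5806971 , 0.21084064, 0.21155635]), 'ft_force': array([ 0.07207938, -0.00951821,  0.43133035]), 'width': np.float64(0.08678047842174702), 'eef_rot': array([ 0.55540017,  0.43761691, -0.55536234,  0.43771538])}
```

View pics/s8z.png

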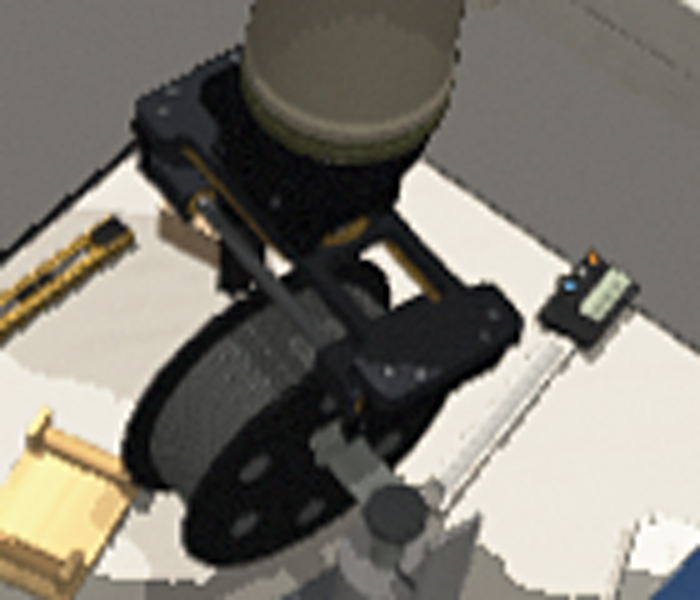

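View pics/w8.png

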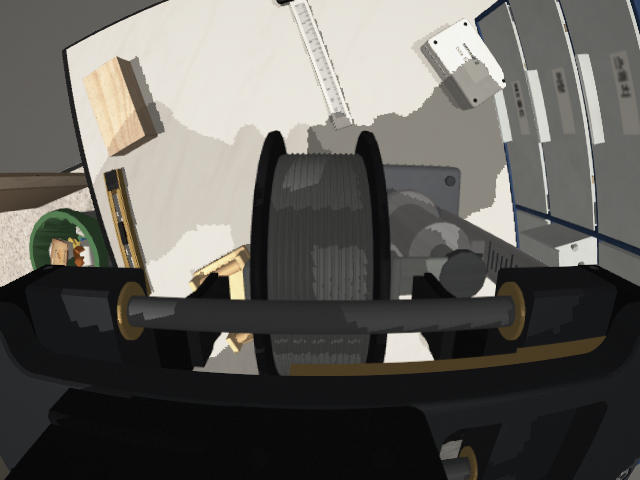

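The hook and spool did not visibly move, and the fingers are clear on both sides. Letting it hang.

Request:
{"name": "drive_tool", "arguments": {"motion": [[0,0,0,0],[0,0,0,0],[0,0,0,0],[0,0,0,0],[0,0,0,0],[0,0,0,0],[0,0,0,0],[0,0,0,0],[0,0,0,0],[0,0,0,0],[0,0,0,0],[0,0,0,0],[0,0,0,0],[0,0,0,0],[0,0,0,0],[0,0,0,0],[0,0,0,0],[0,0,0,0],[0,0,0,0],[0,0,0,0]]}}

```text
time: 20.0
ee_pos: [0.5807, 0.2109, 0.2115]
eef_rot: [0.555, 0.438, -0.555, 0.438]
ft_force: [-0.6, 0.3, -0.2]
width: 0.0869
```

```bash
python3 - <<'E'
from h import *
print(avg(14)['ft_force'])
im=r.camera('side')[:,:,::-1];cv2.imwrite('pics/s9.png',im);b=cv2.imread('pics/s8.png')
d=np.abs(im.astype(int)-b).max(2)[180:270,330:410];print((d>25).sum(),r.read_state()['time'])
cv2.imwrite('pics/w9.png',r.camera('wrist')[:,:,::-1])
d=cv2.absdiff(cv2.imread('pics/w9.png'),cv2.imread('pics/w8.png')).max(2);print((d>25).sum())
E
```

```text
[-0.11965148  0.05934713 -0.13061439]
5 20.75
101
```

It hung still for about 3 s (5 changed pixels). Gripping again.

Request:
{"name": "drive_tool", "arguments": {"motion": [[0,0,0,0],[0,0,0,0],[0,0,0,0],[0,0,0,0],[0,0,0,0],[0,0,0,0],[0,0,0,0],[0,0,0,0],[0,0,0,0],[0,0,0,0]], "grip": 255, "force": 30}}

```text
time: 21.63
ee_pos: [0.5807, 0.2109, 0.2116]
eef_rot: [0.555, 0.438, -0.555, 0.438]
ft_force: [0.1, 0.1, -0.2]
width: 0.0558
```

Request:
{"name": "drive_tool", "arguments": {"motion": [[-0.2,0,0,0],[-0.6,0,0,0],[-1.1,0,0,0],[-1.7,0,0,0],[-2.3,0,0,0],[-2.9,0,0,0],[-3.5,0,0,0],[-4.1,0,0,0],[-4.7,0,0,0],[-5.3,0,0,0],[-5.9,0,0,0],[-6.4,0,0,0],[-6.8,0,0,0],[-7.1,0,0,0],[-7.4,0,0,0],[-7.7,0,0,0],[-7.9,0,0,0],[-8.1,0,0,0],[-8.3,0,0,0],[-8.5,0,0,0]]}}

```text
time: 23.3
ee_pos: [0.5805, 0.2107, 0.2964]
eef_rot: [-0.555, -0.438, 0.556, -0.438]
ft_force: [-0.7, 0.7, -7.7]
width: 0.0556
```

Request:
{"name": "drive_tool", "arguments": {"motion": [[-0.3,0,0,0],[-0.7,0,0,0],[-1.1,0,0,0],[-1.5,0,0,0],[-1.9,0,0,0],[-2.2,0,0,0],[-2.4,0,0,0],[-2.4,0,0,0],[-2.4,0,0,0],[-2.4,0,0,0]]}}

```text
time: 24.13
ee_pos: [0.5806, 0.2108, 0.3203]
eef_rot: [-0.555, -0.438, 0.555, -0.438]
ft_force: [0.1, -0.7, -8.2]
width: 0.0555
```

```bash
python3 - <<'E'
from h import *
print(avg(4));to([.4738,.2369,.3205],-13.6)
cv2.imwrite('pics/s10.png',r.camera('side')[:,:,::-1])
a=cv2.imread('pics/s10.png')[150:270,310:450];cv2.imwrite('pics/s10z.png',cv2.resize(a,None,fx=5,fy=5,interpolation=2))
E
```

```text
{'ee_pos': array([0.58060736, 0.21077311, 0.32028713]), 'ft_force': array([ 0.0141907 , -0.13933351, -7.98471155]), 'width': np.float64(0.05582663959510668), 'eef_rot': array([-0.55525279, -0.43766242,  0.5555169 , -0.43766073])}
t 24.33 pos [0.5806 0.2108 0.3203] jawyaw -13.52 F [-0.59  0.35 -8.09] w 0.0558
move cm [-1.0e-02 -1.1e+01 -4.0e-02] twist 0.02
```

View pics/s10z.png

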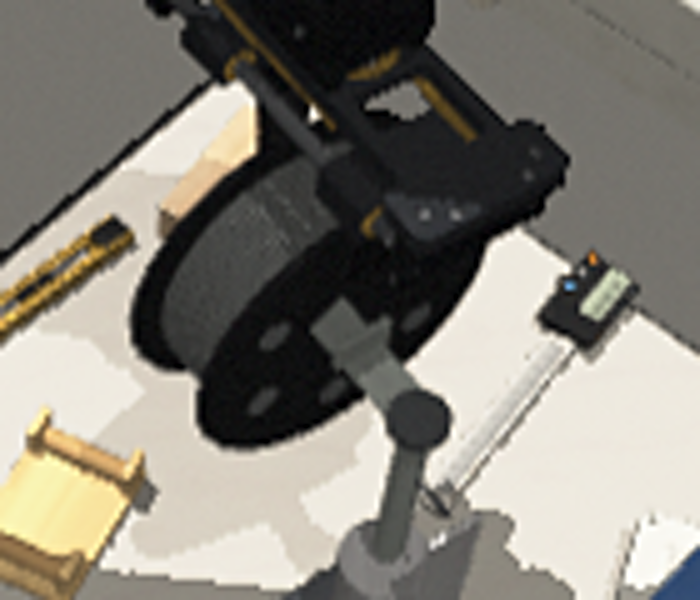

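The hook is back at its unloaded height and the bore is clear of the strip, same as on entry. Backing out along the strip.

Request:
{"name": "drive_tool", "arguments": {"motion": [[0,-0.4,0,0],[0,-1.2,0,0],[0,-2.2,0,0],[0,-3.2,0,0],[0,-4.2,0,0],[0,-5.2,0,0],[0,-6.2,0,0],[0,-7.2,0,0],[0,-8.2,0,0],[0,-9.2,0,0],[0,-10.1,0,0],[0,-10.7,0,0],[0,-11,0,0],[0,-11,0,0],[0,-11,0,0]]}}

```text
time: 25.63
ee_pos: [0.474, 0.2363, 0.3206]
eef_rot: [0.556, 0.437, -0.555, 0.438]
ft_force: [0.0, -0.9, -8.2]
width: 0.0558
```

```bash
python3 - <<'E'
from h import *
to([.4632,-.0262,.3205],7.97)
cv2.imwrite('pics/t11.png',r.camera('top')[:,:,::-1])
E
```

```text
t 25.63 pos [0.474  0.2363 0.3206] jawyaw -13.55 F [ 0.   -0.93 -8.24] w 0.0558
move cm [2.000e-02 5.100e+00 2.577e+01] twist -4.3
```

View pics/t11.png

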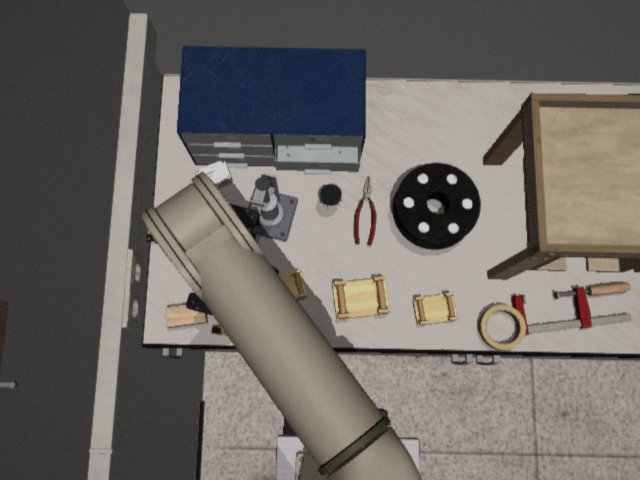

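```bash
python3 - <<'E'
import cv2
a=cv2.imread('pics/t11.png')[265:330,320:400];cv2.imwrite('pics/c.png',cv2.resize(a,None,fx=8,fy=8,interpolation=0))
E
```

```text
(no output)
```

View pics/c.png

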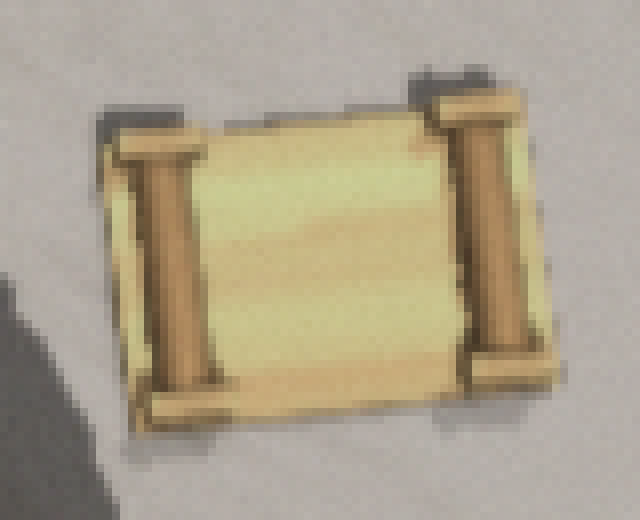

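```bash
python3 - <<'E'
from h import *
p=np.array([[160,142],[478,108],[187,405],[513,367]])/8-.5+[320,265]
q=onz('top',p,.04);print(q,q.mean(0))
d=(q[0]+q[1]-q[2]-q[3])/2;print(np.linalg.norm(d),np.degrees(np.arctan2(d[1],d[0])));e=q[0]-q[1]+q[2]-q[3];print(np.linalg.norm(e)/2,np.degrees(np.arctan2(-e[0],e[1])))
to([.4632,-.0262,.3205],7.97)
E
```

```text
[[ 0.49053728  0.02316614  0.04      ]
 [ 0.50221341 -0.06764983  0.04      ]
 [ 0.41574212  0.01468457  0.04      ]
 [ 0.42836032 -0.07741908  0.04      ]] [ 0.45921328 -0.02680455  0.04      ]
0.07488223339088022 6.9996640089777395
0.09226293732241814 7.565416998951718
t 25.68 pos [0.4742 0.2362 0.3205] jawyaw -13.56 F [ 0.41  0.32 -8.57] w 0.0557
move cm [ 0.    5.09 25.77] twist -4.31
```

Request:
{"name": "drive_tool", "arguments": {"motion": [[0,0.3,1.5,-0.3],[0,0.8,4,-0.8],[0,1.4,7,-1.4],[0,2,10,-2],[0,2.5,13,-2.5],[0,3.1,16,-3],[0,3.7,19,-3.5],[0,4.2,21.5,-3.9],[0,4.6,23.5,-4.2],[0,4.8,24.9,-4.3],[0,4.95,25.7,-4.3],[0,4.95,25.75,-4.3],[0,4.95,25.75,-4.3],[0,4.95,25.75,-4.3]]}}

```text
time: 26.85
ee_pos: [0.4618, -0.024, 0.3206]
eef_rot: [0.464, 0.534, -0.463, 0.534]
ft_force: [-0.8, -1.0, -7.0]
width: 0.056
```

```bash
python3 - <<'E'
from h import *
print(avg(3));to([.4618,-.0262,.1675],7.9)
E
```

```text
{'ee_pos': array([ 0.46180188, -0.02398715,  0.32059193]), 'ft_force': array([-0.51619544, -0.18599656, -8.20958392]), 'width': np.float64(0.055869931735335665), 'eef_rot': array([ 0.46367159,  0.53401479, -0.46339947,  0.53394548])}
t 27.0 pos [ 0.4617 -0.0243  0.3206] jawyaw 8.08 F [ 0.47  0.19 -8.49] w 0.0557
move cm [15.31 -0.02  0.19] twist 0.04
```

Request:
{"name": "drive_tool", "arguments": {"motion": [[0.5,0,0.1,0],[2,0,0.2,0],[4,0,0.2,0],[6,0,0.2,0],[8,0,0.2,0],[10,0,0.2,0],[11.5,0,0.2,0],[12.5,0,0.2,0],[13.3,0,0.2,0],[13.9,0,0.2,0],[14.3,0,0.2,0],[14.6,0,0.2,0],[14.8,0,0.2,0],[14.8,0,0.2,0],[14.8,0,0.2,0]]}}

```text
time: 28.25
ee_pos: [0.4621, -0.0274, 0.1729]
eef_rot: [0.464, 0.533, -0.464, 0.534]
ft_force: [0.3, -0.5, -8.7]
width: 0.0557
```

```bash
python3 - <<'E'
from h import *
print(avg(6));to([.4618,-.0262,.1675],7.9)
cv2.imwrite('pics/s12.png',r.camera('side')[:,:,::-1])
a=cv2.imread('pics/s12.png')[220:330,210:340];cv2.imwrite('pics/s12z.png',cv2.resize(a,None,fx=5,fy=5,interpolation=2))
E
```

```text
{'ee_pos': array([ 0.4621344 , -0.02737185,  0.17287427]), 'ft_force': array([ 0.35037046, -0.14488376, -8.27109682]), 'width': np.float64(0.05566966737546487), 'eef_rot': array([ 0.4640899 ,  0.53336031, -0.46391893,  0.53378513])}
t 28.55 pos [ 0.462  -0.0274  0.1727] jawyaw 7.97 F [-0.37 -0.08 -7.46] w 0.0557
move cm [ 0.52 -0.01 -0.12] twist 0.01
```

View pics/s12z.png

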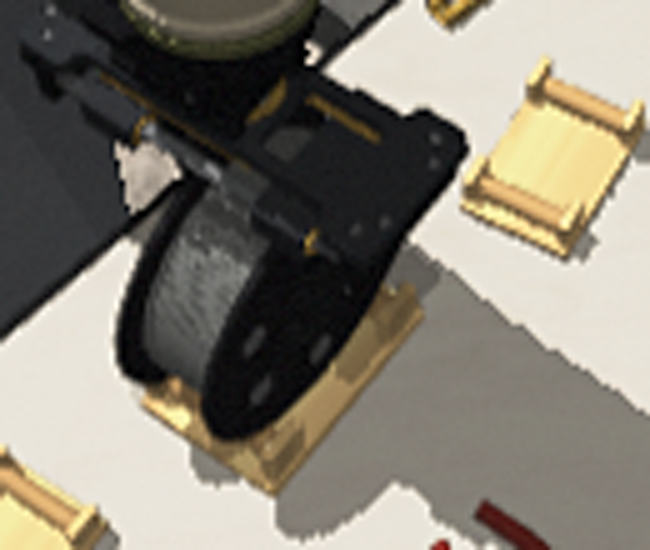

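Request:
{"name": "drive_tool", "arguments": {"motion": [[0,0,-0.1,0],[0.1,0,-0.1,0],[0.2,0,-0.1,0],[0.3,0,-0.1,0],[0.4,0,-0.1,0],[0.5,0,-0.1,0],[0.5,0,-0.1,0],[0.5,0,-0.1,0]]}}

```text
time: 29.27
ee_pos: [0.4618, -0.0264, 0.1675]
eef_rot: [0.464, 0.534, -0.464, 0.534]
ft_force: [0.3, 0.0, -7.4]
width: 0.0561
```

```bash
python3 - <<'E'
from h import *
print(avg(6))
E
```

```text
{'ee_pos': array([ 0.4618037 , -0.02637594,  0.16756579]), 'ft_force': array([ 0.16802654,  0.09665338, -7.89800181]), 'width': np.float64(0.05577396806306411), 'eef_rot': array([ 0.46400476,  0.53353192, -0.46400404,  0.53361365])}
```

Not in contact yet. I'll lower it in small steps.

Request:
{"name": "drive_tool", "arguments": {"motion": [[0.03,0,0,0],[0.06,0,0,0],[0.09,0,0,0],[0.12,0,0,0],[0.12,0,0,0],[0.12,0,0,0]]}}

```text
time: 30.07
ee_pos: [0.4619, -0.0264, 0.1668]
eef_rot: [0.464, 0.533, -0.464, 0.534]
ft_force: [-3.9, -0.3, 3.5]
width: 0.0557
```

```bash
python3 - <<'E'
from h import *
print(avg(6))
E
```

```text
{'ee_pos': array([ 0.46194108, -0.02639279,  0.16678846]), 'ft_force': array([-3.98113824, -0.08495202,  5.00255696]), 'width': np.float64(0.05579046939087245), 'eef_rot': array([ 0.46401428,  0.5333851 , -0.46400537,  0.53375098])}
```

The spool sits on the rails with no sideways force, but I'm pressing slightly. Easing up 0.4 mm and releasing.

Request:
{"name": "drive_tool", "arguments": {"motion": [[-0.03,0,0,0],[-0.04,0,0,0],[-0.04,0,0,0]]}}

```text
time: 30.62
ee_pos: [0.4619, -0.0264, 0.1668]
eef_rot: [0.464, 0.533, -0.464, 0.534]
ft_force: [-2.5, -0.4, 3.3]
width: 0.0556
```

Request:
{"name": "drive_tool", "arguments": {"motion": [[0,0,0,0],[0,0,0,0],[0,0,0,0],[0,0,0,0],[0,0,0,0],[0,0,0,0],[0,0,0,0],[0,0,0,0]], "grip": 0}}

```text
time: 31.28
ee_pos: [0.4618, -0.0263, 0.1668]
eef_rot: [0.464, 0.534, -0.464, 0.534]
ft_force: [-0.2, 0.5, 0.3]
width: 0.0866
```

```bash
python3 - <<'E'
from h import *
print(avg(4))
cv2.imwrite('pics/w13.png',r.camera('wrist')[:,:,::-1])
E
```

```text
{'ee_pos': array([ 0.46181144, -0.02636652,  0.16675827]), 'ft_force': array([-0.06610793,  0.20583724,  0.24089928]), 'width': np.float64(0.08671176080546858), 'eef_rot': array([ 0.46401679,  0.53352672, -0.46399388,  0.53361722])}
```

View pics/w13.png

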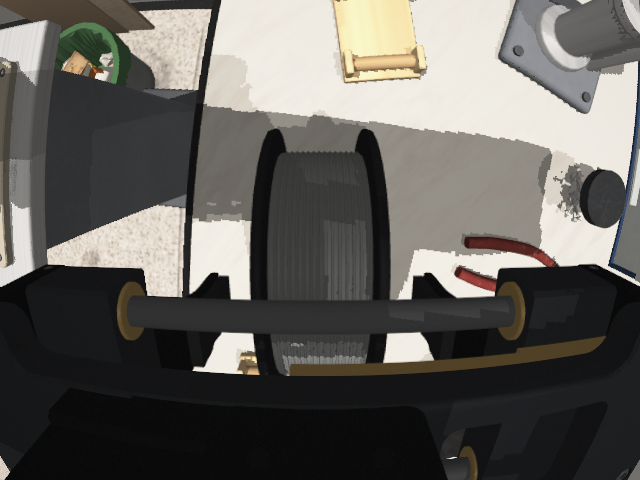

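The fingers are clear and the spool stands upright, centred at columns 253–388. Retracting straight up.

Request:
{"name": "drive_tool", "arguments": {"motion": [[-0.5,0,0,0],[-2,0,0,0],[-4,0,0,0],[-7,0,0,0],[-10,0,0,0],[-13,0,0,0],[-14.5,0,0,0],[-15,0,0,0],[-15,0,0,0],[-15,0,0,0]]}}

```text
time: 32.37
ee_pos: [0.4615, -0.0264, 0.3159]
eef_rot: [0.464, 0.534, -0.464, 0.533]
ft_force: [-0.3, 0.7, -1.8]
width: 0.0868
```

Request:
{"name": "drive_tool", "arguments": {"motion": [[0,0,3,0],[0,0,6,0],[0,0,9,0],[0,0,12,0],[0,0,15,0],[0,0,18,0],[0,0,20,0],[0,0,20,0],[0,0,20,0]]}}

```text
time: 33.12
ee_pos: [0.4889, -0.225, 0.3147]
eef_rot: [0.464, 0.534, -0.465, 0.532]
ft_force: [0.3, 0.4, 0.8]
width: 0.087
```

```bash
python3 - <<'E'
from h import *
t=r.camera('top')[:,:,::-1];s=r.camera('side')[:,:,::-1]
cv2.imwrite('pics/fin.png',cv2.vconcat([cv2.resize(t[150:350,140:500],None,fx=1.6,fy=1.6),cv2.resize(s[150:330,180:540],None,fx=1.6,fy=1.6)])[:600])
m=(t[265:325,315:415].max(2)<28).astype(np.uint8);ys,xs=np.nonzero(m);print(xs.min()+315,xs.max()+315,ys.min()+265,ys.max()+265)
t0=cv2.imread('pics/top0.png');m=(t0[265:325,315:415].max(2)<28);ys,xs=np.nonzero(m);print(xs.min()+315,xs.max()+315,ys.min()+265,ys.max()+265)
print(r.read_state()['time'],r.read_state()['ee_pos'])
E
```

```text
328 401 275 310
328 400 274 310
33.2167 [ 0.4894319  -0.22313273  0.31577369]
```

View pics/fin.png

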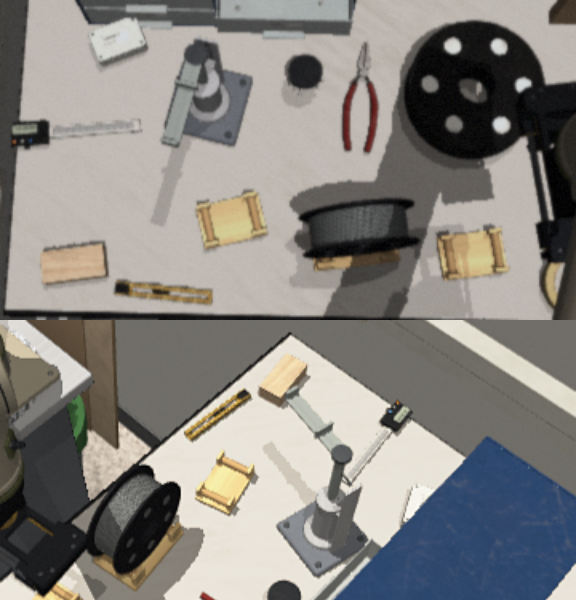

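The spool is back in its cradle within a pixel of where it started. The scale is unloaded, the bystanders are where they were, and the arm is clear. Handing in.

```bash
python3 - <<'E'
from bench import r
print(r.read_state()['ft_force'].round(2));print(r.close_job())
E
```

```text
[1.47 0.22 0.42]
the job is handed in; nothing more can be done
None
```

I weighed the spool, set it back in its cradle and handed the job in at about 33 s; no verdict is reported.

**Weighing:** I hung the spool on the hook and lowered it until the wrist force read about 0 N (0.04 N in the last average before opening). The hook had sunk about 80 mm, and the spool weighs about 8.1 N (roughly 0.83 kg). After I opened the gripper it hung free for about 3 s, and pictures taken at the start and end of that time showed no movement. I then gripped it again, lifted it off and put it back.

**Last checks:**
- The spool's outline in the top view is within 1 pixel of where it was at the start.
- The hook looks back at its unloaded height, and the bystanders look unmoved.
- The gripper is open and away from everything.

**What disagreed or was less clean:**
- The camera estimates of the hook's sideways position differed by up to about 6 mm, so I used roughly their average and corrected by the measured sideways force. Just before release about 2 N of friction along the strip remained.
- Force readings were noisy by about 0.4 N each, so I averaged them.
- When setting the spool down I pressed it onto the rails with about 5 N. I eased up slightly, but about 3 N of that was still there when I opened the gripper.

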